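# Balance a ballasted railbus on the balancing stand

### The job

Find the balance point of the loose model railbus, which has a ballast weight hidden somewhere inside: first move whichever of the glue bottle, oil bottle or paint pot stands in its lane on the balancing stand out of the lane, setting it upright on the trough floor, then set the railbus upright and squarely across the stand's narrow bar and shift it along until it stays level on the bar alone when let go. It may rock down onto an end while you search; knock over none of the bottles and pot, and leave the rubber block, tweezers and wheelset where they lie.

Things in the scene. Friction and masses are not known exactly. Their poses are not given: they have to be found in the camera images.
- stand: fixed balancing stand on the trough floor (z = 0): dark base plate 80 (x) x 60 (y) x 4 mm, thin web, flat bar on top. Origin: centre of the base's underside, z up. The railbus goes across it, lengthways along the stand's y. Its lane is the strip under the railbus: 50 mm wide about the stand's y axis, 110 mm long either way from the bar; one bottle or pot stands in it at first
- bar (a point): middle of the top face of the stand's steel bar: 64 mm long along the stand's x, 12 mm wide along y, 32 mm above the floor. The trough round it runs along world y and is free from about x = 0.39 to x = 0.57, between a front panel 42 mm high and the track deck 70 mm high
- railbus: loose cream and red model railbus down in the trough (others stand on the track deck): 218 mm long along its y (body box 204), 44 mm wide along x, 65 mm high, about 0.36 kg. Origin: mid-length, at wheel level (z = 0 on the floor), z up. Roof 61 mm above it. Grasp across the 44 mm body sides. Bogies 28 mm wide hang 10 mm below the body at 42 to 56 mm either side of mid-length
- underside (a point): middle of the railbus body's flat underside, 12 mm above its origin. A fixed hidden weight puts the balance point up to 30 mm either side of here along the railbus's y, new each time. Level on the bar (origin 20 mm up) it stays if that point is within about 5 mm of the bar's middle; else the heavy end rocks down about 0.3 rad to the floor
- glue_bottle: white glue bottle with blue cap, round, 32 mm across (body up to 64 mm), 83 mm high, 0.05 kg, loose. Origin: centre of its underside, z up
- oil_bottle: dropper bottle of oil, round, 25 mm across (body up to 56 mm), 85 mm high to its thin spout, 0.03 kg, loose. Origin: centre of its underside, z up
- paint_pot: paint tinlet, round, 32 mm across, 28 mm high (solid to 26), loose. Origin: centre of its underside, z up
- track_rubber: bystander: brown abrasive block 23 x 52 x 13 mm lying near the front panel. Origin: centre of its underside
- tweezers: bystander: steel tweezers 13 x 113 x 7 mm, long axis y, lying at the left. Origin: centre of their underside
- wheelset: bystander: metal wheelset 12 x 24 x 12 mm lying near the deck. Origin: centre of its underside

How it is judged:
On the way:
1. the railbus's lane on the stand is clear: glue bottle, oil bottle and paint pot all stand upright on the floor outside it ((x of glue_bottle in the frame of stand below -0.034 m or x of glue_bottle in the frame of stand above 0.034 m or y of glue_bottle in the frame of stand below -0.11 m or y of glue_bottle in the frame of stand above 0.11 m) and (x of oil_bottle in the frame of stand below -0.034 m or x of oil_bottle in the frame of stand above 0.034 m or y of oil_bottle in the frame of stand below -0.11 m or y of oil_bottle in the frame of stand above 0.11 m) and (x of paint_pot in the frame of stand below -0.034 m or x of paint_pot in the frame of stand above 0.034 m or y of paint_pot in the frame of stand below -0.11 m or y of paint_pot in the frame of stand above 0.11 m) and angle between each of glue_bottle, oil_bottle, paint_pot's own z axis and vertical below 0.15 rad and height (world z) of each of glue_bottle, oil_bottle, paint_pot below 0.012 m and contact force between each of glue_bottle, oil_bottle, paint_pot and railbus below 0.05 N), for 0.2 s.
At the end, for the whole second after the job is handed in: railbus at rest but for slight rocking, level (0.05 rad), on the stand's bar alone, square across it (0.25 rad; sideways 22 mm, mid-length 42 mm from the bar); glue bottle, oil bottle, paint pot upright on the floor, outside the lane (over 34 mm sideways or 110 mm along from the stand's centre) (all of step 1 and angle between railbus's own z axis and vertical below 0.05 rad and angle between the y axis of railbus and the y axis of stand, either way round below 0.25 rad and x of railbus in the frame of stand between -0.022 and 0.022 m and y of railbus in the frame of stand between -0.042 and 0.042 m and height (world z) of railbus between 0.014 and 0.028 m and contact force between railbus and stand above 1 N and linear speed of railbus below 0.03 m/s and angular speed of railbus below 0.4 rad/s); the robot touches nothing.
It fails at once if a bottle or the pot is knocked over (angle between any of glue_bottle, oil_bottle, paint_pot's own z axis and vertical above 0.6 rad).
It fails at once if the railbus is upset onto its side or end (angle between railbus's own z axis and vertical above 0.9 rad).
It fails at once if the rubber block, tweezers or wheelset is displaced (distance of any of track_rubber, tweezers, wheelset from where it was at the start of the episode above 0.025 m).
It also fails if it takes over 72 s, if anything falls off the work surface, if the arm or the gripper's body presses on something with over 40 N, if the wrist force passes 120 N, or if a joint passes its speed limit or range.

### The arm

A 7-joint arm with a two-finger parallel gripper is mounted at the origin on a cart in front of the work surface, level with it; the furniture and walls round the work are solid. World frame = base frame: x ahead of the robot, y to its left, z up, the work surface at z = 0. Lengths are in m, angles in rad, forces in N, time in s.
With the tool pointing down it reaches from about 0.4 to 0.9 m from the base axis. Payload 5.5 kg.
Tool frame: the origin (TCP) lies at the centre of the arm's flange, where the gripper is bolted on; the fingertips stand ahead of it and the grasp point (between the pads) lies 155 mm ahead of it (manip.tcp_to_tips is the z of the fingertips in the tool frame, in m); z points along the fingers, y is the line along which they close (so a half turn about z gives the same grasp; the last joint's range is limited). The gripper opens to 85 mm and grips with 20 to 120 N. Pads are 22 mm wide; open, the fingers measure 114 mm over their backs; the gripper's body (76 mm by 85 mm) begins 54 mm behind the grasp point. The pads swing forward as they close: fully open they stand 13 mm farther back than shut.
Start: joints at [1.556, 0.501, -0.427, 1.55, 0.221, 1.138, -0.21], TCP at [0.178, -0.625, 0.405] pointing down, gripper open.
Joint ranges: [-2.88, 2.88], [-0.31, 2.03], [-1.54, 1.56], [0.2, 2.42], [-1.41, 4.55], [0.19, 2.02], [-2.57, 2.57]. Speed limits (rad/s): [2.57, 2.57, 3.14, 3.14, 3.14, 3.14, 3.14].

### API

Orientations are given as a unit quaternion [w, x, y, z].
In Python, from bench import monitor, camera, order, manip gives the robot as it stands.
- The arm moves only by the shell command python3 -m creep 'ROWS' [FORCE]. ROWS is JSON, a list of rows, each a list of 7 numbers: the shift along the tool's x, y, z in mm, then the turn, a rotation vector about the tool's x, y, z in rad, then the opening, from 0 (shut) to 1 (fully open). In form: [[x, y, z, rx, ry, rz, grip], ...]. A call has 1 to 20 rows; each row is the pose to reach, as a shift and turn from the pose commanded when the call began, along the tool's axes at that moment; what a row does not reach only later rows make up. A row lasts 1/8 s, in which the tool goes at most 62.5 mm and 10.7 degrees, less where a joint would pass 70% of its speed; a pose out of reach is approached as far as the arm can. A call with a gripper value outside its range is refused whole. The fingers move at their own pace and stop on an object; FORCE is the grip in N (left out, the last holds). Time passes only in rows, so rows that repeat a pose let the fingers close. It gives the time, the measured TCP pose, the force, the opening and the grip force at its end, in the units of the state.
- monitor.read_state(): the state, without advancing time (a new reading comes with each control period).
- camera(name): name is "scene" or "top" or "wrist"; returns a dict with "pixels" (480x640x3 uint8, red, green, blue), "fx", "fy", "cx", "cy" (pixels), "R" (3x3) and "t" (3): a world point X has camera coordinates R X + t. Camera axes: x right, y down, z forward; pixel columns grow to the right and rows downward; lengths in m; the calibration is good to about 2 mm. A picture is of the moment at which its call begins. There is no depth.
- order.finish_job(): hands the job in; it is judged then, once.
The state is a dict: "clock": time; "joint_positions": joint angles; "qvel": joint speeds; "effort": joint torques, N m; "ee_pos": TCP position; "eef_rot": TCP orientation; "contact_force": force on the tool from outside, world axes, zero at the start; "torque": the same for the moment, N m; "gripper_width": finger opening in m; "gripper_force": force on a finger pad.
Only numpy, scipy, OpenCV 4.12 (cv2) and the standard library are available. Lean on these libraries where they do the work, as an engineer would, in place of code of your own. Each camera call takes 0.05 s, during which the arm holds its last target. There are 200 camera calls.

## Working session

There is one attempt and no reset: what is moved stays moved. The work goes in short steps, Python scripts to look and compute and a shell command to move; the robot and the scene stay as the last step left them, time stands still between calls to the robot, and variables do not carry over. Pictures are saved under pics/ and viewed, at most 10 in all, crops included, and the job is handed in when it is done.

```bash
mkdir -p pics; cat > h.py <<'E'
import numpy as np,cv2
from bench import monitor,camera,order,manip
from scipy.spatial.transform import Rotation as Ro
def snap(n,f=None):
    c=camera(n); 
    if f: cv2.imwrite('pics/'+f,c['pixels'][:,:,::-1])
    return c
def ray(c,u,v,z):
    R=np.array(c['R']);t=np.array(c['t'])
    o=-R.T@t; d=R.T@np.array([(u-c['cx'])/c['fx'],(v-c['cy'])/c['fy'],1])
    return o+d*(z-o[2])/d[2]
def proj(c,X):
    p=np.array(c['R'])@np.array(X)+np.array(c['t']); return p[0]/p[2]*c['fx']+c['cx'],p[1]/p[2]*c['fy']+c['cy']
E
python3 - <<'E'
from h import *
np.set_printoptions(precision=3,suppress=True)
for n in('top','scene'):
    c=snap(n,n+'0.png'); R=np.array(c['R']); print(n,-R.T@c['t'],R,c['fx'])
s=monitor.read_state(); print(s['ee_pos'],s['eef_rot'],s['clock'],manip.tcp_to_tips)
print(Ro.from_quat(np.roll(s['eef_rot'],-1)).as_matrix())
E
```

```text
top [0.176 0.028 1.401] [[-0.106 -0.994 -0.003]
 [-0.968  0.104 -0.229]
 [ 0.228 -0.022 -0.974]] 453.1438607716472
scene [0.038 0.845 1.107] [[-0.884 -0.467 -0.015]
 [-0.34   0.665 -0.665]
 [ 0.32  -0.583 -0.747]] 598.7487646974669
[ 0.178 -0.625  0.404] [-0.001  0.99   0.138 -0.   ] 0.1 0.1734
[[ 0.962  0.274 -0.   ]
 [ 0.274 -0.962  0.002]
 [ 0.    -0.002 -1.   ]]
```

View pics/top0.png

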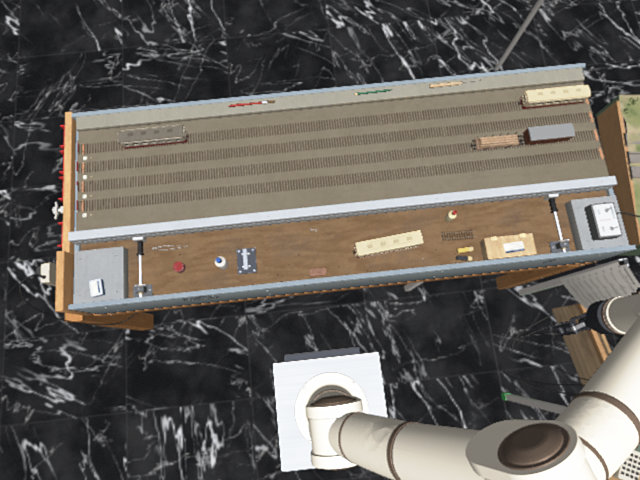

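View pics/scene0.png

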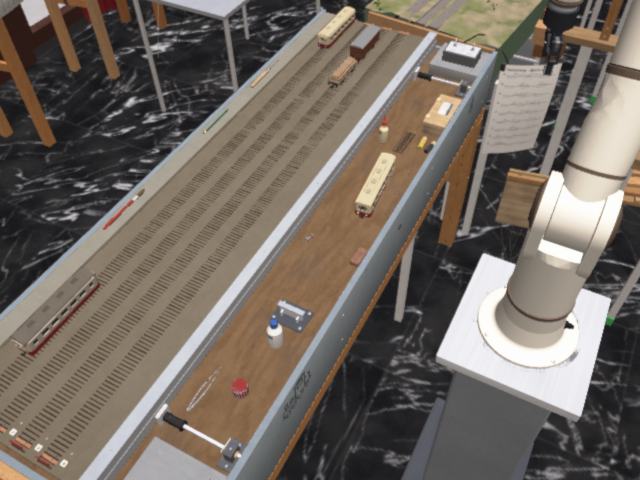

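The top view shows the stand at (247,261), with the glue bottle at (221,262) in its lane. The pot is at (180,267), the railbus at (389,243), the oil bottle at (453,215), the rubber at (318,272), the wheelset at (313,230) and the tweezers at (170,247).

```bash
python3 - <<'E'
from h import *
np.set_printoptions(precision=3,suppress=True)
for n in('top','scene'):
    c=snap(n); I=c['pixels'][:,:,::-1]
    if n=='top':
        for k,u,v,z in [('stand',247,261,.004),('bar',246,260,.032),('gluecap',220,261,.08),('pot',180,267,.028),('bus',389,243,.061),('oil',453,213,.08),('rub',318,272,.013),('wh',313,230,.012),('tw',170,247,.007)]:
            print(k,ray(c,u,v,z))
        cv2.imwrite('pics/c1.png',np.hstack([cv2.resize(I[225:300,150:270],None,fx=3.3,fy=6.6,interpolation=2)*1, cv2.resize(I[205:280,340:460],None,fx=3.3,fy=6.6,interpolation=2)]))
    else:
        for k,u,v,z in [('bar',294,307,.032),('gluecap',273,319,.083),('pot',240,381,.028),('wh',309,237,.006),('rub',358,257,.013),('gluebase',276,345,0)]:
            print(k,ray(c,u,v,z))
    # bus cream roof
    hsv=cv2.cvtColor(I,cv2.COLOR_BGR2HSV)
    m=cv2.inRange(hsv,(15,40,150),(35,160,255)); 
    for k in cv2.findContours(m,0,2)[0]:
        if cv2.contourArea(k)>250:
            r=cv2.minAreaRect(k); print(n,r); 
            if n=='top': print([ray(c,*p,.06) for p in cv2.boxPoints(r)])
E
```

```text
stand [0.467 0.209 0.004]
bar [0.464 0.208 0.032]
gluecap [0.459 0.279 0.08 ]
pot [0.465 0.412 0.028]
bus [ 0.464 -0.231  0.061]
oil [ 0.532 -0.434  0.08 ]
rub [ 0.407 -0.008  0.013]
wh [ 0.542 -0.007  0.012]
tw [0.537 0.447 0.007]
top ((510.39410400390625, 245.5113525390625), (23.04666519165039, 51.52652359008789), 83.8844985961914)
[array([ 0.453, -0.52 ,  0.06 ]), array([ 0.453, -0.679,  0.06 ]), array([ 0.382, -0.671,  0.06 ]), array([ 0.382, -0.514,  0.06 ])]
top ((388.4521789550781, 244.19229125976562), (17.547138214111328, 69.80552673339844), 78.95905303955078)
[array([ 0.478, -0.121,  0.06 ]), array([ 0.498, -0.335,  0.06 ]), array([ 0.443, -0.336,  0.06 ]), array([ 0.424, -0.125,  0.06 ])]
top ((498.3655700683594, 139.88621520996094), (10.131549835205078, 38.11787796020508), 85.2363510131836)
[array([ 0.782, -0.569,  0.06 ]), array([ 0.78 , -0.693,  0.06 ]), array([ 0.745, -0.688,  0.06 ]), array([ 0.747, -0.565,  0.06 ])]
top ((65.09696960449219, 211.6026611328125), (12.973220825195312, 199.5523681640625), 3.6782386302948)
[array([0.367, 0.783, 0.06 ]), array([1.014, 0.757,
[... 413 characters left out ...]
), array([ 0.871, -0.958,  0.06 ]), array([ 0.871, -0.74 ,  0.06 ])]
bar [0.463 0.208 0.032]
gluecap [0.467 0.284 0.083]
pot [0.472 0.412 0.028]
wh [ 0.545 -0.008  0.006]
rub [0.407 0.001 0.013]
gluebase [0.461 0.293 0.   ]
scene ((375.6651306152344, 180.44227600097656), (19.12762451171875, 63.93785095214844), 28.217357635498047)
scene ((441.5000305175781, 110.00001525878906), (23.629188537597656, 40.049476623535156), 32.2756462097168)
scene ((590.8790283203125, 35.02947998046875), (53.75647735595703, 10.472764015197754), 12.87500286102295)
scene ((319.75, 37.75), (12.020814895629883, 89.095458984375), 45.0)
scene ((489.5, 23.5), (47.0, 101.0), 90.0)
scene ((399.0, 10.0), (20.0, 38.0), 90.0)
```

View pics/c1.png

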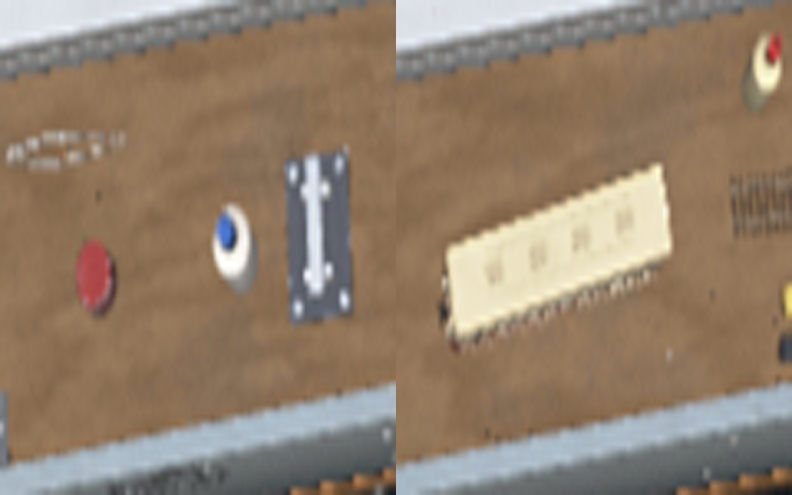

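```bash
cat >> h.py <<'E'
np.set_printoptions(precision=4,suppress=True)
def go(*wps):
    # wps: (x,y,z,th) TCP world target, th = world angle of tool x, tool down; prints tool shift mm + rotvec
    s=monitor.read_state(); Rt=Ro.from_quat(np.roll(s['eef_rot'],-1)); p=np.array(s['ee_pos'])
    for x,y,z,th in wps:
        G=Ro.from_matrix(np.array([[np.cos(th),np.sin(th),0],[np.sin(th),-np.cos(th),0],[0,0,-1]]))
        print((Rt.inv().apply(np.array([x,y,z])-p)*1000).round(1),(Rt.inv()*G).as_rotvec().round(3))
E
python3 -c "
from h import *
go((.46,-.35,.4,0.277),(.5,0,.38,0.1),(.463,.287,.34,0))"
```

```text
[ 346.4 -187.     4.3] [-0.001 -0.     0.001]
[ 480.9 -512.6   24.7] [-0.001  0.     0.178]
[ 524.  -798.7   65. ] [-0.001  0.     0.278]
```

```bash
python3 -m creep '[[60,-30,4,0,0,0,1],[115,-60,4,0,0,0,1],[170,-90,4,0,0,0,1],[230,-125,4,0,0,0,1],[290,-160,4,0,0,0,1],[346,-187,4,0,0,0,1],[370,-240,8,0,0,0.03,1],[390,-295,10,0,0,0.06,1],[415,-350,14,0,0,0.09,1],[435,-405,18,0,0,0.12,1],[460,-460,22,0,0,0.15,1],[481,-513,25,0,0,0.178,1],[490,-570,35,0,0,0.2,1],[500,-630,45,0,0,0.22,1],[510,-690,55,0,0,0.25,1],[518,-745,60,0,0,0.27,1],[524,-799,65,0,0,0.278,1],[524,-799,65,0,0,0.278,1],[524,-799,65,0,0,0.278,1],[524,-799,65,0,0,0.278,1]]'
python3 - <<'E'
from h import *
s=monitor.read_state();print(s['joint_positions'],s['contact_force'],s['torque'])
c=snap('wrist','w1.png'); print(-np.array(c['R']).T@c['t'])
go((.463,.287,.2,0))
E
```

```text
clock: 2.7
ee_pos: [0.4638, 0.2853, 0.3396]
eef_rot: [0.001, 1.0, -0.001, 0.0]
contact_force: [0.5, -0.3, -0.3]
gripper_width: 0.0855
gripper_force: 0.0
[-0.0276  0.4518 -0.7198  1.8708  0.3619  0.9536 -2.485 ] [ 0.4551 -0.272  -0.2934] [0.0155 0.0148 0.0152]
[0.5395 0.2853 0.3098]
[ -0.9  -1.8 139.7] [ 0.001 -0.    -0.003]
```

View pics/w1.png

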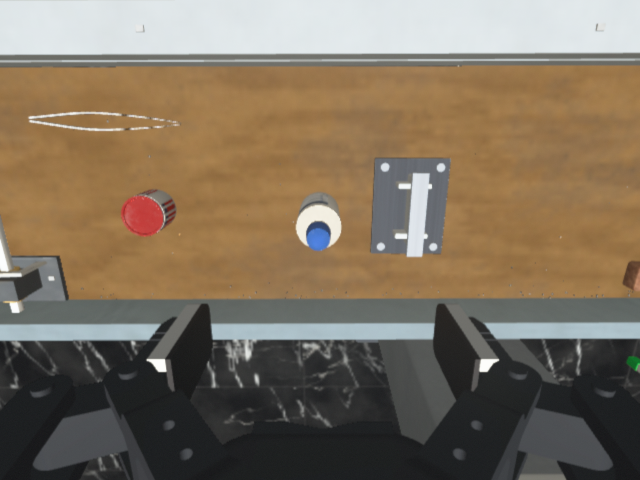

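The wrist view shows the glue cap at (318,235). The bar runs from about (421,173) to (414.5,256), and the pot is at (142,214).

```bash
python3 - <<'E'
from h import *
c=snap('wrist')
for z,p in [(.032,(421,173)),(.032,(414.5,256)),(.004,(376,158)),(.004,(450,159)),(.004,(443,254)),(.004,(372,252)),(.083,(318,237)),(0.064,(318.5,226)),(0,(320,208)),(.028,(142,214)),(.007,(180,123)),(.013,(627,275))]: print(z,p,ray(c,*p,z))
E
```

```text
0.032 (421, 173) [0.5013 0.2138 0.032 ]
0.032 (414.5, 256) [0.4372 0.2141 0.032 ]
0.004 (376, 158) [0.5093 0.2429 0.004 ]
0.004 (450, 159) [0.5084 0.1845 0.004 ]
0.004 (443, 254) [0.4287 0.1827 0.004 ]
0.004 (372, 252) [0.4306 0.2433 0.004 ]
0.083 (318, 237) [0.4688 0.2881 0.083 ]
0.064 (318.5, 226) [0.4705 0.288  0.064 ]
0 (320, 208) [0.4681 0.2873 0.    ]
0.028 (142, 214) [0.4702 0.4223 0.028 ]
0.007 (180, 123) [0.5362 0.3935 0.007 ]
0.013 (627, 275) [0.4128 0.0293 0.013 ]
```

```bash
python3 -m creep '[[5,-2,50,0,0,0,1],[5,-2,95,0,0,0,1],[5,-2,130,0,0,0,1],[5,-2,140,0,0,0,1],[5,-2,140,0,0,0,0.3],[5,-2,140,0,0,0,0],[5,-2,140,0,0,0,0],[5,-2,140,0,0,0,0],[5,-2,140,0,0,0,0],[5,-2,130,0,0,0,0],[5,-2,120,0,0,0,0],[20,-15,115,0,0,0,0],[40,-35,115,0,0,0,0],[61,-60,115,0,0,0,0],[61,-60,115,0,0,0,0],[61,-60,125,0,0,0,0],[61,-60,135,0,0,0,0],[61,-60,139,0,0,0,0],[61,-60,139.5,0,0,0,0],[61,-60,139.5,0,0,0,0]]' 25
python3 -c "
from h import *
go((.53,.345,.2,0));snap('wrist','w2.png')"
```

```text
clock: 5.3
ee_pos: [0.5235, 0.3459, 0.2011]
eef_rot: [0.002, 1.0, -0.0, -0.001]
contact_force: [-3.9, -4.0, 12.7]
gripper_width: 0.0309
gripper_force: 26.2
[6.5 0.9 1.1] [ 0.003  0.001 -0.001]
```

View pics/w2.png

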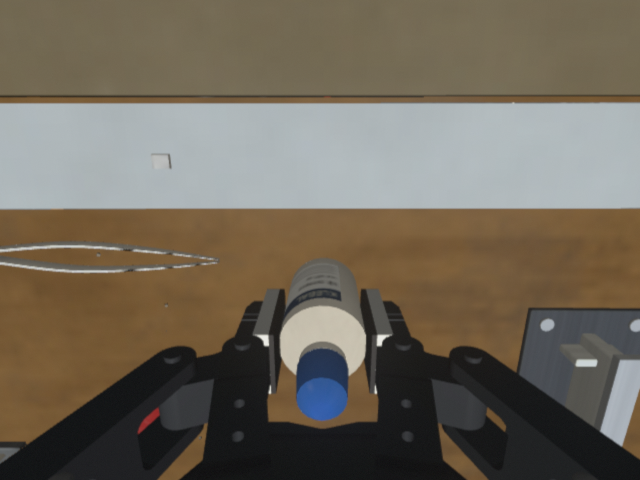

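The glue bottle stands upright between the pads. Next I release it, rise and go to the railbus, turning 90° on the way.

```bash
python3 -c "
from h import *
go((.52,.345,.34,0),(.47,.0,.36,-.8),(.462,-.229,.36,-1.48))"
python3 -m creep '[[0,0,0,0,0,0,0.5],[0,0,0,0,0,0,0.6],[0,0,0,0,0,0,0.7],[0,0,-10,0,0,0,0.7],[0,0,-40,0,0,0,0.7],[0,0,-90,0,0,0,0.8],[0,0,-140,0,0,0,1],[-20,50,-140,0,0,0.15,1],[-35,100,-145,0,0,0.3,1],[-50,160,-150,0,0,0.45,1],[-55,220,-160,0,0,0.6,1],[-55,280,-160,0,0,0.75,1],[-55,340,-160,0,0,0.9,1],[-58,400,-160,0,0,1.05,1],[-60,460,-160,0,0,1.2,1],[-62,520,-160,0,0,1.35,1],[-62,574,-160,0,0,1.48,1],[-62,574,-160,0,0,1.48,1],[-62,574,-160,0,0,1.48,1]]'
python3 - <<'E'
from h import *
s=monitor.read_state();print(s['joint_positions'],s['contact_force'],s['torque'])
c=snap('wrist','w3.png')
go((.462,-.229,.2,-1.48))
E
```

```text
[  -3.7    1.3 -138.9] [ 0.003  0.001 -0.001]
[ -53.5  346.4 -157.8] [ 0.003 -0.     0.799]
[ -61.3  575.4 -157.1] [ 0.003 -0.001  1.479]
clock: 7.72
ee_pos: [0.462, -0.2264, 0.3604]
eef_rot: [-0.0, 0.739, -0.674, -0.0]
contact_force: [0.3, 0.9, -1.2]
gripper_width: 0.0852
gripper_force: 0.0
[ 0.1884  0.2848  0.2532  1.9508 -0.09    0.9166 -2.5633] [ 0.295   0.915  -1.1813] [ 0.0659  0.0145 -0.0418]
[  3.4   0.6 160.3] [-0.     0.001  0.002]
```

View pics/w3.png

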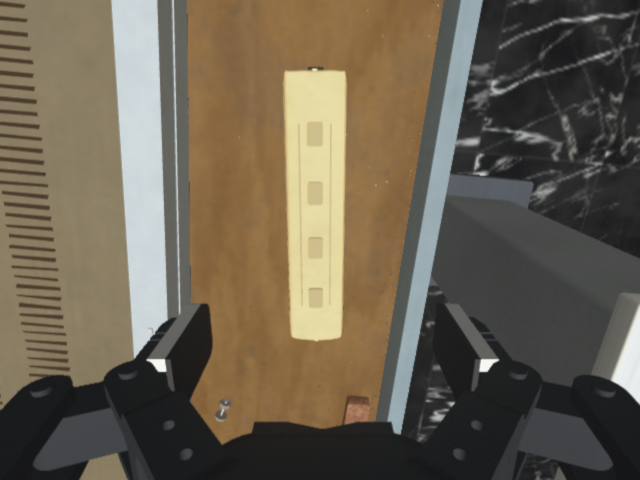

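The roof corners are at (285,71), (346,71), (341,338) and (291,338). Joint 7 is near its limit, so I'll turn half round to the opposite grasp.

```bash
python3 - <<'E'
from h import *
c=snap('wrist')
P=[ray(c,*p,.058)[:2] for p in [(285,71),(346,71),(341,338),(291,338)]]
P=np.array(P);print(P,P.mean(0)); d=(P[2]+P[3]-P[0]-P[1]);print(np.arctan2(d[1],d[0]),np.hypot(*d)/2)
E
python3 -m creep '[[0,0,0,0,0,-0.17,1],[0,0,0,0,0,-0.34,1],[0,0,0,0,0,-0.51,1],[0,0,0,0,0,-0.68,1],[0,0,0,0,0,-0.85,1],[0,0,0,0,0,-1.02,1],[0,0,0,0,0,-1.19,1],[0,0,0,0,0,-1.36,1],[0,0,0,0,0,-1.53,1],[0,0,0,0,0,-1.7,1],[0,0,0,0,0,-1.87,1],[0,0,0,0,0,-2.04,1],[0,0,0,0,0,-2.21,1],[0,0,0,0,0,-2.38,1],[0,0,0,0,0,-2.55,1],[0,0,0,0,0,-2.72,1],[0,0,0,0,0,-2.89,1],[0,0,0,0,0,-3.05,1],[0,0,0,0,0,-3.1,1],[0,0,0,0,0,-3.1,1]]'
python3 -c "
from h import *
print(monitor.read_state()['joint_positions'])"
```

```text
[[ 0.4968 -0.3271]
 [ 0.4568 -0.3309]
 [ 0.4384 -0.1307]
 [ 0.479  -0.1269]] [ 0.4677 -0.2289]
1.661156758665042 0.20100783268285793
clock: 10.32
ee_pos: [0.4623, -0.2257, 0.3604]
eef_rot: [-0.0, 0.689, 0.725, 0.0]
contact_force: [0.0, 0.6, 0.6]
gripper_width: 0.0858
gripper_force: 0.0
[ 0.6254  0.2927 -0.2624  1.9364  0.0935  0.9239  0.3684]
```

```bash
python3 -c "
from h import *
go((.4677,-.2289,.196,1.661))"
```

```text
[ -3.6   5.2 164.4] [ 0.    -0.    -0.039]
```

```bash
python3 -m creep '[[-3.5,5,40,0,0,-0.04,1],[-3.5,5,80,0,0,-0.04,1],[-3.5,5,100,0,0,-0.04,1],[-3.5,5,100,0,0,-0.04,1],[-3.5,5,100,0,0,-0.04,1],[-3.5,5,100,0,0,-0.04,1]]'
python3 -c "
from h import *
s=monitor.read_state();print(s['contact_force'],s['torque']);go((.4677,-.2289,.196,1.661))"
python3 -m creep '[[0,0,30,0,0,0,1],[0,0,55,0,0,0,1],[0,0,64,0,0,0,1],[0,0,64,0,0,0,0.6],[0,0,64,0,0,0,0],[0,0,64,0,0,0,0],[0,0,64,0,0,0,0],[0,0,64,0,0,0,0],[0,0,50,0,0,0,0],[0,0,30,0,0,0,0],[0,0,4,0,0,0,0],[0,0,0,0,0,0,0],[0,0,0,0,0,0,0],[0,0,0,0,0,0,0],[0,0,0,0,0,0,0]]' 50
python3 -c "
from h import *
for i in range(4):
  s=monitor.read_state();print(s['contact_force'],s['torque'],s['eef_rot']);camera('top') if i<3 else 0
c=snap('scene');import cv2
cv2.imwrite('pics/s4.png',cv2.resize(c['pixels'][100:300,260:480,::-1],None,fx=3,fy=3))
go((.469,.213,.25,1.571))"
```

```text
clock: 11.08
ee_pos: [0.4678, -0.2303, 0.2615]
eef_rot: [0.001, 0.675, 0.738, 0.0]
contact_force: [0.0, -0.0, -0.1]
gripper_width: 0.0851
gripper_force: 0.0
[ 0.0111 -0.0038 -0.0746] [-0.0041 -0.0002 -0.0133]
[ 1.5 -0.1 65.5] [ 0.002  0.001 -0.001]
clock: 12.95
ee_pos: [0.4667, -0.2301, 0.2593]
eef_rot: [-0.001, 0.675, 0.738, -0.0]
contact_force: [0.2, 0.3, -3.9]
gripper_width: 0.0432
gripper_force: 51.9
[ 0.1708  0.3362 -3.9052] [-0.1321  0.0011 -0.0003] [-0.0009  0.6749  0.7379 -0.0002]
[ 0.192   0.9277 -3.1378] [-0.0007  0.073  -0.0115] [-0.0007  0.6749  0.7379 -0.0002]
[-0.4819  0.2425 -3.4058] [-0.0873  0.0006  0.0224] [-0.0006  0.6749  0.7379 -0.0001]
[ 0.7254  0.3453 -2.9779] [-0.0479 -0.0577 -0.01  ] [-0.0004  0.6749  0.7379 -0.0001]
[441.2  41.4  10. ] [-0.001 -0.     0.089]
```

View pics/s4.png

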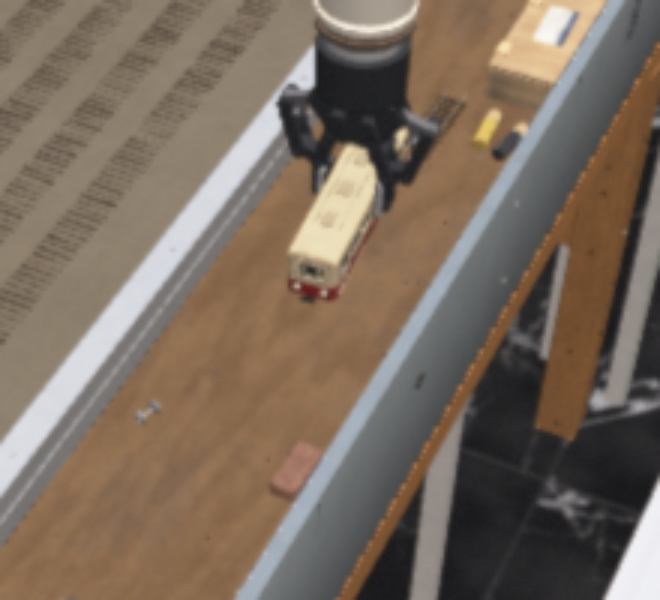

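The railbus is gripped and level. I carry it over the bar and average the wrist torque there.

```bash
python3 -m creep '[[20,2,0,0,0,0,0],[60,6,0,0,0,0,0],[110,10,0,0,0,0.02,0],[165,15,0,0,0,0.03,0],[220,20,0,0,0,0.045,0],[275,25,0,0,0,0.055,0],[330,30,0,0,0,0.07,0],[380,36,0,0,0,0.08,0],[415,39,0,0,0,0.089,0],[435,41,0,0,0,0.089,0],[441,41,0,0,0,0.089,0],[441,41,0,0,0,0.089,0],[441,41,0,0,0,0.089,0],[441,41,0,0,0,0.089,0],[441,41,0,0,0,0.089,0]]'
python3 - <<'E'
from h import *
L=[]
for i in range(40):
    s=monitor.read_state(); L.append(np.r_[s['contact_force'],s['torque']]); c=camera('wrist')
L=np.array(L);print(L.mean(0),L.std(0)/40**.5, np.corrcoef(L.T)[3].round(2))
print(-L[:,3].mean()/-L[:,2].mean()*-1)
cv2.imwrite('pics/w5.png',c['pixels'][:,:,::-1])
go((.469,.213,.25,1.571)); print(s['joint_positions'],s['clock'])
E
```

```text
clock: 15.02
ee_pos: [0.4689, 0.212, 0.2602]
eef_rot: [0.0, 0.707, 0.707, -0.0]
contact_force: [0.3, -0.4, -4.5]
gripper_width: 0.0432
gripper_force: 51.8
[-0.0384 -0.0735 -3.8783 -0.0611 -0.0085 -0.0009] [0.0736 0.078  0.0726 0.0043 0.0048 0.0052] [ 0.02 -0.1  -0.18  1.   -0.11  0.28]
-0.015752442789910157
[ 0.3  0.2 10.2] [ 0. -0. -0.]
[-0.2114  0.4512 -0.3232  2.0025  0.2118  0.7196 -0.6644] 16.975
```

View pics/w5.png

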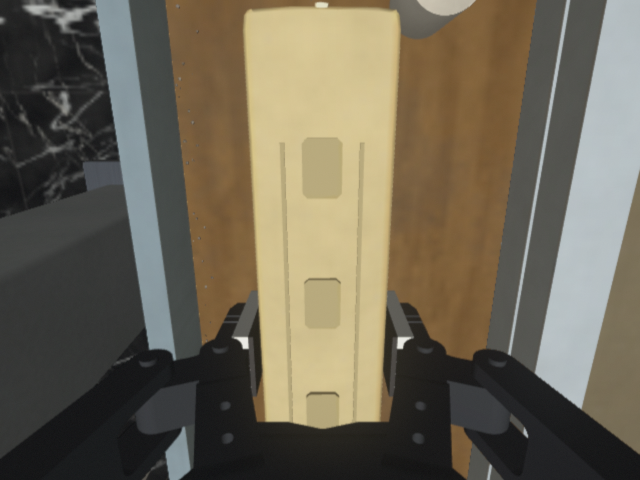

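```bash
python3 -m creep '[[-8,0,0,0,0,0,0],[-16,0,0,0,0,0,0],[-16,0,15,0,0,0,0],[-16,0,28,0,0,0,0],[-16,0,35,0,0,0,0],[-16,0,39,0,0,0,0],[-16,0,40,0,0,0,0],[-16,0,40,0,0,0,0],[-16,0,40,0,0,0,0]]'
python3 -c "
from h import *
L=[]
for i in range(6):
  s=monitor.read_state();L.append(np.r_[s['contact_force'],s['torque']]);camera('wrist')
print(np.mean(L,0),s['ee_pos'])"
```

```text
clock: 18.15
ee_pos: [0.469, 0.1968, 0.2206]
eef_rot: [0.0, 0.707, 0.707, 0.0]
contact_force: [0.6, 0.6, -2.8]
gripper_width: 0.0429
gripper_force: 51.8
[ 0.1322 -0.1683 -3.6701 -0.089  -0.0141 -0.0169] [0.4688 0.1966 0.2204]
```

```bash
python3 -m creep '[[0,0,2,0,0,0,0],[0,0,2,0,0,0,0],[0,0,2,0,0,0,0]]';python3 -m creep '[[0,0,1.5,0,0,0,0],[0,0,1.5,0,0,0,0],[0,0,1.5,0,0,0,0]]'
python3 -c "
from h import *
L=[]
for i in range(6):
  s=monitor.read_state();L.append(np.r_[s['contact_force'],s['torque']]);camera('wrist')
print(np.mean(L,0),s['ee_pos'])"
```

```text
clock: 18.82
ee_pos: [0.4689, 0.1967, 0.2192]
eef_rot: [0.0, 0.707, 0.707, 0.0]
contact_force: [-2.7, -1.3, 7.1]
gripper_width: 0.043
gripper_force: 53.1
clock: 19.2
ee_pos: [0.4689, 0.1968, 0.2191]
eef_rot: [0.001, 0.707, 0.707, 0.0]
contact_force: [-7.9, -4.1, 22.8]
gripper_width: 0.0434
gripper_force: 55.2
[-7.3561 -4.3839 23.1589 -0.5896  1.8401  0.0849] [0.4689 0.1968 0.2191]
```

On the bar, pressing slightly. I ease off and open a little.

```bash
python3 -m creep '[[0,0,-2,0,0,0,0],[0,0,-2,0,0,0,0],[0,0,-2,0,0,0,0.5],[0,0,-2,0,0,0,0.54],[0,0,-2,0,0,0,0.58],[0,0,-2,0,0,0,0.62],[0,0,-2,0,0,0,0.65],[0,0,-2,0,0,0,0.65],[0,0,-2,0,0,0,0.65]]' 20
python3 - <<'E'
from h import *
c=camera('scene'); w=snap('wrist')
a=cv2.resize(c['pixels'][230:370,200:370,::-1],(510,420)); cv2.imwrite('pics/s6.png',np.hstack([a,cv2.resize(w['pixels'][:400,190:450,::-1],(273,420))]))
E
```

```text
clock: 20.62
ee_pos: [0.4688, 0.1967, 0.2187]
eef_rot: [0.0, 0.707, 0.707, -0.0]
contact_force: [0.4, 0.7, 1.1]
gripper_width: 0.0552
gripper_force: 0.0
```

View pics/s6.png

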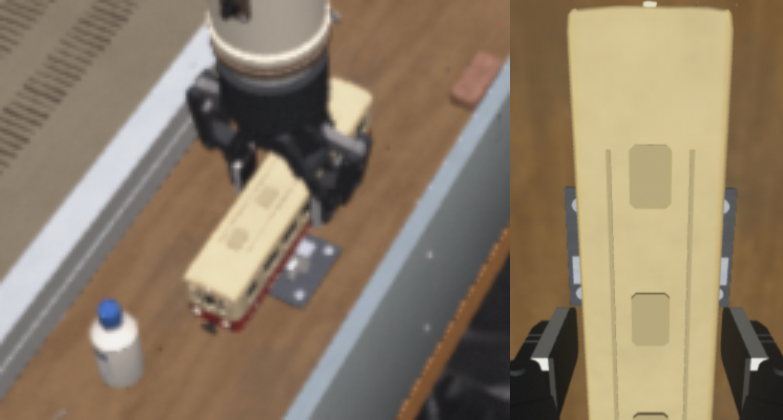

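The railbus looks level with the fingers clear: its far roof edge is still at about row 10, as before. I'll lift away straight up and check.

```bash
python3 -m creep '[[0,0,0,0,0,0,0.75],[0,0,0,0,0,0,0.85],[0,0,0,0,0,0,0.85],[0,0,-10,0,0,0,0.85],[0,0,-30,0,0,0,0.9],[0,0,-60,0,0,0,1],[0,0,-100,0,0,0,1],[0,0,-140,0,0,0,1],[0,0,-140,0,0,0,1],[0,0,-140,0,0,0,1]]'
python3 - <<'E'
from h import *
c=camera('scene'); w=snap('wrist')
a=cv2.resize(c['pixels'][230:370,200:370,::-1],(410,338)); cv2.imwrite('pics/s7.png',np.hstack([a,cv2.resize(w['pixels'][:,:,::-1],(390,338))]))
m=cv2.inRange(cv2.cvtColor(w['pixels'],cv2.COLOR_RGB2HSV),(15,50,150),(35,140,255))
k=max(cv2.findContours(m,0,2)[0],key=cv2.contourArea);r=cv2.minAreaRect(k);print(r)
print(np.array([ray(w,*p,.078) for p in cv2.boxPoints(r)]))
E
```

```text
clock: 21.98
ee_pos: [0.4685, 0.1965, 0.3589]
eef_rot: [0.0, 0.707, 0.707, 0.0]
contact_force: [-0.9, 0.9, -1.5]
gripper_width: 0.0852
gripper_force: 0.0
((324.0, 214.0), (294.0, 70.0), 90.0)
[[0.4481 0.3014 0.078 ]
 [0.4904 0.3014 0.078 ]
 [0.4964 0.0947 0.078 ]
 [0.4429 0.0946 0.078 ]]
```

View pics/s7.png

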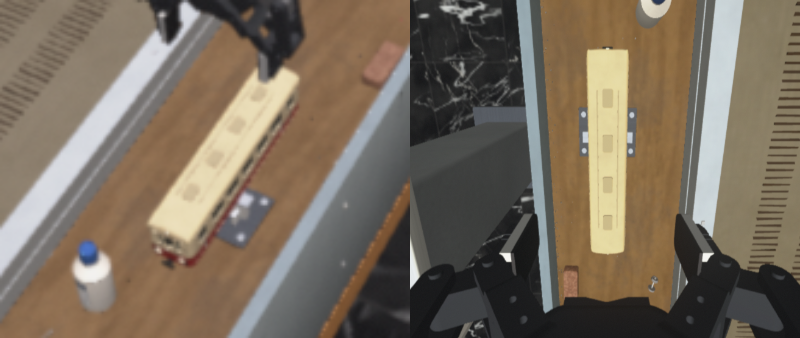

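```bash
python3 - <<'E'
from h import *
w=snap('wrist')
m=cv2.inRange(cv2.cvtColor(w['pixels'],cv2.COLOR_RGB2HSV),(15,50,150),(35,140,255))
k=max(cv2.findContours(m,0,2)[0],key=cv2.contourArea)[:,0]; t,b=k[:,1].min(),k[:,1].max()
for v in (t+8,b-10):
    x=k[abs(k[:,1]-v)<3,0]; print(v,x.min(),x.max(),ray(w,x.max(),v,.078)-ray(w,x.min(),v,.078))
print(order.finish_job())
E
```

```text
74 290 358 [ 0.0412  0.     -0.    ]
351 296 352 [ 0.0423  0.0001 -0.    ]
the job is handed in; nothing more can be done
None
```

The railbus is balanced level and square on the bar. The glue bottle stands upright on the trough floor outside the lane, and the job is handed in after about 22 s on the clock; no verdict was returned.

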